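# Show the apprentice the stray punch and its place in the rack

## Task

Show the apprentice what to put away: point down at the leather punch lying loose on the green cutting mat, fingertips just above it, and keep still there for two seconds. Then point down in the same way, close above its mouth, at the one empty hole in the punch rack where it belongs, keep still there for two seconds and finish still pointing at it. Only point: touch, lift or shift nothing.

Things in the scene. Friction and masses are not known exactly. Their poses are not given: they have to be found in the camera images.
- loose_punch: the stray leather punch: a steel drive punch (bright round tip and head, dark hexagonal grip), lying on its side on the green mat. 110 mm long, 16 mm thick. Origin at the middle of its length on its underside (mat top, 3 mm above the table); x runs along it towards the struck head, z up
- empty_hole: the one hole of the punch rack with no punch in it: round, 15 mm wide, 55 mm deep. Origin at the centre of its mouth, level with the rack's top, 70 mm above the table; z up. The holes beside it, 48 mm away, hold punches that stand 55 mm above the mouth
- rack: the punch rack: a pale wooden block, 56 mm (x) by 300 mm (y), on a dark foot board 80 by 316 mm, 70 mm high in all, fixed to the table, standing across the far side of the green mat. Six holes in one row along its y axis, 48 mm apart, five of them filled. Origin at the centre of its underside, x away from the robot
- punch1: one of five steel drive punches standing tip down in the rack, 110 long and 16 across its hexagonal grip, which stands out 55 above the rack's top; origin at its tip, 15 above the table, z up along it. Not to be touched
- punch2: one of five steel drive punches standing tip down in the rack, 110 long and 16 across its hexagonal grip, which stands out 55 above the rack's top; origin at its tip, 15 above the table, z up along it. Not to be touched
- punch3: one of five steel drive punches standing tip down in the rack, 110 long and 16 across its hexagonal grip, which stands out 55 above the rack's top; origin at its tip, 15 above the table, z up along it. Not to be touched
- punch4: one of five steel drive punches standing tip down in the rack, 110 long and 16 across its hexagonal grip, which stands out 55 above the rack's top; origin at its tip, 15 above the table, z up along it. Not to be touched
- punch5: one of five steel drive punches standing tip down in the rack, 110 long and 16 across its hexagonal grip, which stands out 55 above the rack's top; origin at its tip, 15 above the table, z up along it. Not to be touched
- awl: awl with a dark wooden handle and steel spike, 130 mm long, 25 mm thick, lying on the mat; origin under its middle, x along it towards the spike. Bystander
- slicker: edge slicker: a grooved pale wooden rod, 120 mm long, 22 mm thick, lying on the mat; origin under its middle, x along it. Bystander
- roller: hand roller: wooden handle and a steel drum, 130 mm long, 32 mm high, 48 mm wide at the drum, lying on the mat; origin under its middle, x along it towards the drum. Bystander
- maul: maul standing on its white head (66 mm wide), black handle up, 218 mm tall; origin at the centre of its underside. Bystander beside the rack
- dye_jar: amber dye jar with black cap, 62 mm wide, 85 mm tall; origin at the centre of its underside. Bystander beside the rack

How it is judged:
By the outcome, as a careful person would: the job done as asked, in the order asked, and still so for the second after the job is handed in, with the robot touching nothing.
It also fails if it takes over 45 s, if anything falls off the work surface, if the arm or the gripper's body presses on something with over 40 N, if the wrist force passes 120 N, or if a joint passes its speed limit or range.

## Robot

A 6-joint arm with a two-finger parallel gripper is mounted at the origin on the work surface. World frame = base frame: x ahead of the robot, y to its left, z up, the work surface at z = 0. Lengths are in m, angles in degrees, forces in N, time in s.
With the tool pointing down it reaches from about 0.4 to 0.825 m from the base axis. Payload 7 kg.
Tool frame: the origin (TCP) lies between the finger pads, 19 mm behind the fingertips; this is the grasp point; z points along the fingers, y is the line along which they close (so a half turn about z gives the same grasp; the last joint's range is limited). The gripper opens to 88 mm and grips with 3 to 60 N. Pads are 19 mm wide; open, the fingers measure 130 mm over their backs; the gripper's body (78 mm by 193 mm) begins 47 mm behind the grasp point.
Start: joints at [-46.633, 20.546, 0.682, 0, -70.136, -16.507], TCP at [0.305, -0.602, 0.245] pointing down, gripper open.
Joint ranges: [-176.03, 176.03], [-82.01, 121.73], [-58.28, 71.71], [-173.87, 95.51], [-174.79, -0.11], [-173.66, 173.66]. Speed limits (degrees/s): [136.94, 136.94, 172.46, 180, 180, 180].

## Interface

Orientations are given as [roll, pitch, yaw] about the fixed x, y, z axes, in that order (R = Rz(yaw) Ry(pitch) Rx(roll)).
In Python, from plant import r, imaging, sensors gives the robot as it stands (r), with the cameras (imaging) and the readings (sensors).
- The arm moves only by the shell command python3 drive.py 'ROWS' [OPENING] [FORCE]. ROWS is a JSON list of rows, 1 to 12 of them, each an object with the fields sx, sy, sz (the shift in parts of the range, where 1.0 means 40 cm), ax, ay, az (a rotation vector in normalised numbers (1 is 90 degrees)); a field left out counts as zero; each row is the pose to reach, as a shift and turn from the pose commanded when the command began, along the tool's axes at that moment; what a row does not reach only later rows make up. A row lasts 1/12 s, in which the tool goes at most 0.0417 m and 7.16 degrees, less where a joint would pass 70% of its speed; a pose out of reach is approached as far as the arm can. OPENING is the finger opening in m, set as the command begins (- or left out keeps the last). The fingers move at their own pace and stop on an object; FORCE is the grip in N (left out, the last holds). Time passes only in rows, so rows that do not move let the fingers close. It prints the time, the measured TCP pose, the force, the opening and the grip force at its end. A shift or turn number past 1, either way, is cut back to 1. Input that does not fit is refused with a message, and nothing moves.
- sensors.get_state(): the state, without advancing time (a new reading comes with each control period).
- imaging.capture(name): name is "side" or "top"; returns a dict with "frame" (420x560x3 uint8, red, green, blue), "z_map" (420x560 float32, m along the optical axis (not along the pixel's ray), 0 where there is no reading), "fx", "fy", "cx", "cy" (pixels), "cam_to_world" (4x4, takes a point from camera to world coordinates). Camera axes: x right, y down, z forward; pixel columns grow to the right and rows downward; lengths in m; the calibration is good to about 2 mm. A picture is of the moment at which its call begins.
- r.close_job(): hands the job in; it is judged then, once.
The state is a dict: "time_s": time; "joints": joint angles; "qd": joint speeds; "joint_torque": joint torques, N m; "tcp_pos": TCP position; "eef_rot": TCP orientation; "contact_force": force on the tool from outside, world axes, zero at the start; "moment": the same for the moment, N m; "gripper_width": finger opening in m; "gripper_force": force on a finger pad.
Only numpy, scipy, OpenCV 4.12 (cv2) and the standard library are available. Lean on these libraries where they do the work, as an engineer would, in place of code of your own. Each camera call takes 0.05 s, during which the arm holds its last target. There are 200 camera calls.

## Working session

There is one attempt and no reset: what is moved stays moved. The work goes in short steps, Python scripts to look and compute and a shell command to move; the robot and the scene stay as the last step left them, time stands still between calls to the robot, and variables do not carry over. Pictures are saved under pics/ and viewed, at most 10 in all, crops included, and the job is handed in when it is done.

```bash
ls; mkdir -p pics; python3 - <<'E'
from plant import r, imaging, sensors
import cv2,numpy as np,pickle
for n in("top","side"):
    c=imaging.capture(n); pickle.dump(c,open(n+".pkl","wb"))
    cv2.imwrite(f"pics/{n}.png",c["frame"][:,:,::-1])
    print(n,c["fx"],c["cx"],c["cy"],np.round(c["cam_to_world"],3).tolist())
s=sensors.get_state();print(s["time_s"],s["tcp_pos"],s["eef_rot"],s["gripper_width"])
E
```

```text
drive.py
pics
plant.py
top 426.16982002054203 280.4587783752853 208.8510068723438 [[0.011, -0.993, 0.118, 0.439], [-1.0, -0.008, 0.02, -0.014], [-0.019, -0.118, -0.993, 1.119], [0.0, 0.0, 0.0, 1.0]]
side 466.0472777095558 288.21600765032156 211.26279048643826 [[-0.73, -0.397, 0.556, -0.088], [-0.683, 0.404, -0.608, 0.72], [0.017, -0.824, -0.567, 0.749], [0.0, 0.0, 0.0, 1.0]]
0.1 [ 0.30477706 -0.60182694  0.24454032] [ 1.79916943e+02 -7.16409333e-03 -1.53145756e+02] 0.08768620531970463
```

View pics/top.png

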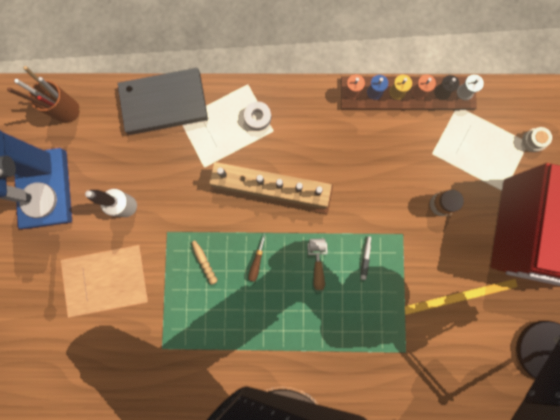

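View pics/side.png

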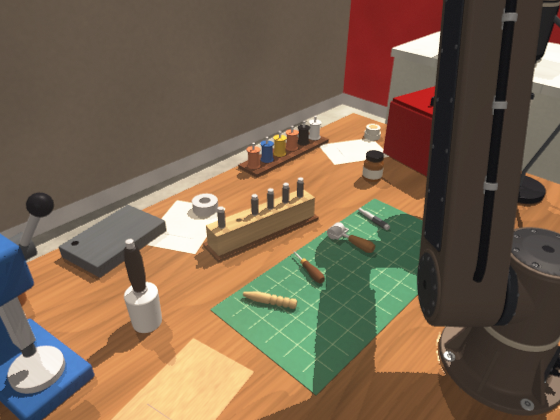

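The top view shows the loose punch near (366,258) and the empty hole near (242,179), second from the left in the rack. In the side view they are at about (374,219) and (238,222). I'll enlarge these areas to read them more closely.

```bash
python3 - <<'E'
import cv2,numpy as np
t=cv2.imread("pics/top.png");s=cv2.imread("pics/side.png")
def c(im,u,v,w,h,k): return cv2.resize(im[v:v+h,u:u+w],None,fx=k,fy=k,interpolation=cv2.INTER_CUBIC)
# top punch 340..400,230..285 x6 ; rack 205..335,155..215 x6
a=c(t,205,155,130,60,6); b=c(t,335,230,65,50,6); d=c(s,345,195,65,50,6)
cv2.imwrite("pics/crop1.png",np.vstack([a[:,:780],np.hstack([b,d])])[:660][:, :780][60:])
cv2.imwrite("pics/crop2.png",c(s,200,170,130,90,6))
E
```

```text
(no output)
```

View pics/crop1.png

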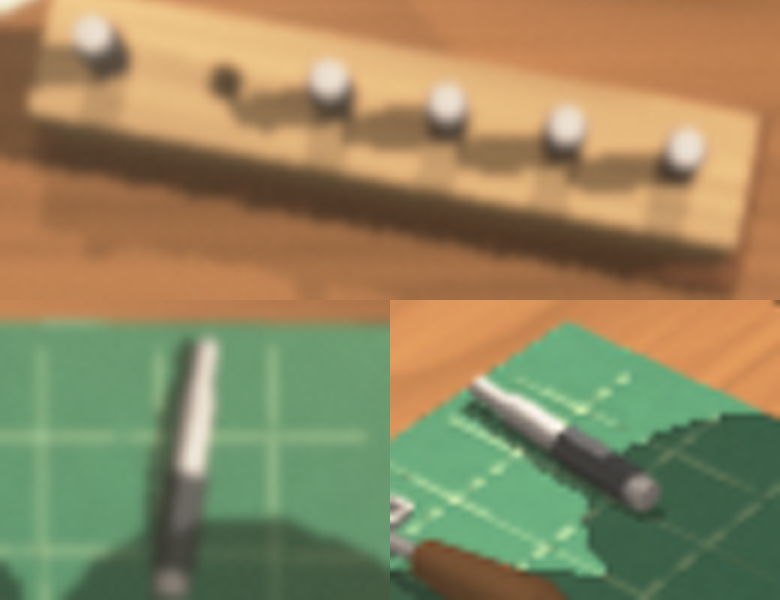

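View pics/crop2.png

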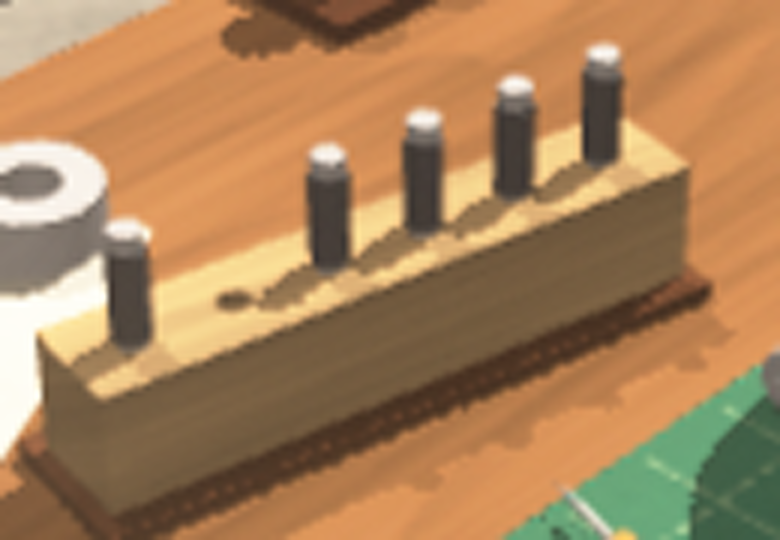

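The crops give these pixels:

| Feature | Top | Side |
|---|---|---|
| Hole | (242.1,178.3) | (238.8,219.4) |
| Punch tip | (369.1,236.3) | (359.3,208.4) |
| Steel/grip joint | (366.3,258.8) | (372.9,217.6) |
| Head centre | about (363.3,277.8) | (387.1,227.1) |

The hole sits between punch 1 and punch 2. I'll triangulate these points and check them against depth.

```bash
cat > m.py <<'E'
import numpy as np,pickle,cv2
C={n:pickle.load(open(n+".pkl","rb")) for n in("top","side")}
def P(c): 
    K=np.array([[c["fx"],0,c["cx"]],[0,c["fy"],c["cy"]],[0,0,1]]);return K@np.linalg.inv(c["cam_to_world"])[:3]
def tri(a,b):
    X=cv2.triangulatePoints(P(C["top"]),P(C["side"]),np.array(a,float),np.array(b,float)).ravel();return X[:3]/X[3]
def dep(n,p):
    c=C[n];u,v=p;z=c["z_map"][int(round(v)),int(round(u))]
    return (c["cam_to_world"]@[(u-c["cx"])/c["fx"]*z,(v-c["cy"])/c["fy"]*z,z,1])[:3]
def onplane(n,p,h):
    c=C[n];R=c["cam_to_world"];d=R[:3,:3]@[(p[0]-c["cx"])/c["fx"],(p[1]-c["cy"])/c["fy"],1]
    return R[:3,3]+d*(h-R[2,3])/d[2]
E
python3 - <<'E'
from m import *
np.set_printoptions(precision=4,suppress=True)
for n,a,b,h in[("hole",(242.1,178.3),(238.8,219.4),.07),("tip",(369.1,236.3),(359.3,208.4),.011),("joint",(366.3,258.8),(372.9,217.6),.019),("head",(363.3,277.8),(387.1,227.1),.015)]:
    print(n,tri(a,b),"depth",dep("top",a),dep("side",b),"plane",onplane("top",a,h),onplane("side",b,h))
# punch blob by height from top depth
c=C["top"];v,u=np.mgrid[225:292,352:385];z=c["z_map"][225:292,352:385]
X=np.stack([(u-c["cx"])/c["fx"]*z,(v-c["cy"])/c["fy"]*z,z,1+0*z],-1)@c["cam_to_world"].T
m=(X[...,2]>.010)&(X[...,2]<.04);p=X[m][:,:2];print(len(p))
rr=cv2.minAreaRect(p.astype(np.float32)*1000);print(rr,p.mean(0),X[m][:,2].max())
# grip heads fit, other punches
for q in[(95,38),(330,80),(447,105),(566,127),(686,150)]:
    px=(204.6+q[0]/6,164.6+q[1]/6);print(onplane("top",px,.125),dep("top",px)[2])
E
```

```text
hole [0.6409 0.1038 0.0694] depth [0.6472 0.1073 0.0344] [0.6473 0.099  0.0639] plane [0.6403 0.1033 0.07  ] [0.6408 0.1045 0.07  ]
tip [ 0.5012 -0.2228  0.0112] depth [ 0.5011 -0.2215  0.0173] [ 0.4975 -0.2172  0.0157] plane [ 0.5015 -0.2227  0.011 ] [ 0.5012 -0.2232  0.011 ]
joint [ 0.4456 -0.2132  0.0116] depth [ 0.4435 -0.2133  0.0188] [ 0.4422 -0.2031  0.0185] plane [ 0.4435 -0.2132  0.019 ] [ 0.4418 -0.2025  0.019 ]
head [ 0.3959 -0.2062  0.0086] depth [ 0.3953 -0.2055  0.0159] [ 0.3937 -0.2002  0.013 ] plane [ 0.3953 -0.2057  0.015 ] [ 0.3924 -0.1976  0.015 ]
250
((440.8849792480469, -211.01393127441406), (26.13997459411621, 122.21134185791016), 89.33895111083984) [ 0.4424 -0.2118] 0.02399019411082781
[0.6472 0.1492 0.125 ] 0.12430391800399443
[0.631  0.0556 0.125 ] 0.1265776413867572
[0.6213 0.0092 0.125 ] 0.12632621396557742
[ 0.6128 -0.0378  0.125 ] 0.13006333782242585
[ 0.604  -0.0849  0.125 ] 0.12461894404416274
```

The measurements agree. The hole is at (0.6405, 0.1035, 0.070), halfway between its neighbours and 48 mm from each. The punch centre is at (0.446, -0.214), measured length about 108 mm, top 0.019. Next I'll work out the shifts in tool axes, closing the fingers and setting tool y across the rack row.

```bash
cat > go.py <<'E'
import sys,numpy as np
from plant import r, imaging, sensors
from scipy.spatial.transform import Rotation as R
s=sensors.get_state();Q=R.from_euler("xyz",s["eef_rot"],degrees=True);t=np.array(list(map(float,sys.argv[1:4])))
G=R.from_euler("xyz",[180,0,-100.5],degrees=True)
print("shift",np.round(Q.inv().apply(t-s["tcp_pos"]),4),"rot",np.round((Q.inv()*G).as_rotvec(degrees=True),2),s["time_s"],s["tcp_pos"],s["gripper_width"],np.round(s["joints"],1),np.round(s["contact_force"],1))
E
python3 go.py .446 -.214 .13
```

```text
shift [-0.3012  0.282   0.1149] rot [ 8.000e-02  3.000e-02 -5.265e+01] 0.1 [ 0.30477706 -0.60182694  0.24454032] 0.08768620531970463 [-46.6  20.6   0.6  -0.  -70.1 -16.5] [ 0.8 -0.  -0.1]
```

The manual's scale: shifts go in shares of 40 cm and turns go in shares of 90 degrees. Converting my numbers, -0.301 m is -0.7525, -0.285 m is -0.7125, -52.6 degrees is -0.5844.

```bash
python3 drive.py '[{"sx":-0.05, "sy":0.0475, "sz":0.02, "az":-0.0444}, {"sx":-0.125, "sy":0.1175, "sz":0.0475, "az":-0.1}, {"sx":-0.2, "sy":0.1875, "sz":0.075, "az":-0.1556}, {"sx":-0.275, "sy":0.2575, "sz":0.105, "az":-0.2111}, {"sx":-0.35, "sy":0.3275, "sz":0.1325, "az":-0.2667}, {"sx":-0.425, "sy":0.3975, "sz":0.1625, "az":-0.3333}, {"sx":-0.5, "sy":0.4675, "sz":0.19, "az":-0.3889}, {"sx":-0.575, "sy":0.5375, "sz":0.22, "az":-0.4444}, {"sx":-0.65, "sy":0.6075, "sz":0.2475, "az":-0.5111}, {"sx":-0.7125, "sy":0.6675, "sz":0.2725, "az":-0.5556}, {"sx":-0.7525, "sy":0.705, "sz":0.2875, "az":-0.5844}, {"sx":-0.7525, "sy":0.705, "sz":0.2875, "az":-0.5844}]' 0; python3 go.py .446 -.214 .049
```

```text
time_s: 1.1
tcp_pos: [0.4464, -0.2112, 0.129]
eef_rot: [179.9, 0.0, -100.2]
contact_force: [1.1, 0.1, 0.3]
gripper_width: 0.013
gripper_force: 0.0
shift [ 0.0029 -0.0002  0.08  ] rot [0.1  0.02 0.33] 1.1 [ 0.446441   -0.21115521  0.12904943] 0.013031532807241251 [ -2.5  10.  -30.7  -0.  -49.3  -7.7] [1.1 0.1 0.3]
```

Converted, 0.08 m is 0.2, 0.079 m is 0.1975.

```bash
python3 drive.py '[{"sx":0.0025, "sz":0.0375}, {"sx":0.0025, "sz":0.075}, {"sx":0.0025, "sz":0.1125}, {"sx":0.0025, "sz":0.145}, {"sx":0.0025, "sz":0.17}, {"sx":0.0025, "sz":0.1875}, {"sx":0.0025, "sz":0.1975}, {"sx":0.0025, "sz":0.2}, {"sx":0.0025, "sz":0.2}, {"sx":0.0025, "sz":0.2}]'; python3 go.py .446 -.214 .049;python3 - <<'E'
from plant import r, imaging, sensors
import cv2,numpy as np
f=lambda n:imaging.capture(n)["frame"][:,:,::-1]
s=f("side")[170:270,330:470];cv2.imwrite("pics/at.png",cv2.resize(s,None,fx=5,fy=5,interpolation=cv2.INTER_CUBIC))
E
```

```text
time_s: 1.93
tcp_pos: [0.4462, -0.2157, 0.0508]
eef_rot: [-180.0, 0.0, -100.5]
contact_force: [-0.5, -0.4, -0.1]
gripper_width: 0.0005
gripper_force: 0.0
shift [-0.0016  0.0005  0.0018] rot [-0.04  0.   -0.04] 1.9333 [ 0.4462263  -0.21570685  0.05083572] 0.0005142549968264121 [ -3.   16.6 -35.5   0.  -37.9  -7.5] [-0.5 -0.4 -0.1]
```

View pics/at.png

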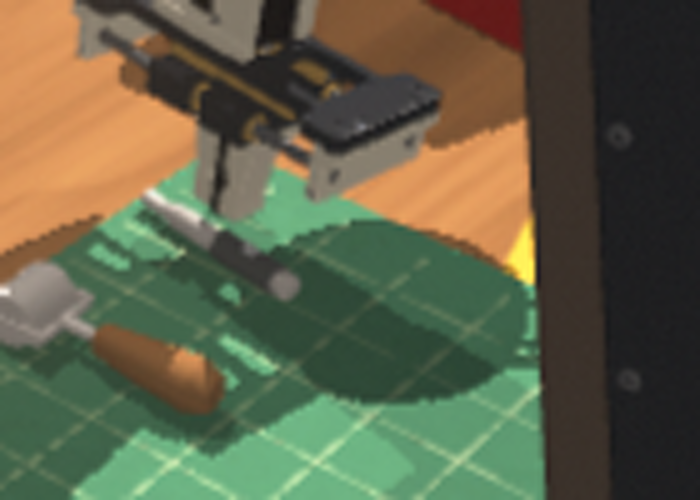

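In the view, the closed fingertips (crop (225,215)) sit just above the middle of the punch (crop (225,240)), with a gap of about 1 cm and no contact. I'll trim slightly and then hold.

Converted, 0.002 m is 0.005, -0.001 m is -0.0025.

```bash
python3 drive.py '[{"sx":-0.0025, "sz":0.0025}, {"sx":-0.0025, "sz":0.005}, {"sx":-0.0025, "sz":0.005}, {"sx":-0.0025, "sz":0.005}, {"sx":-0.0025, "sz":0.005}, {"sx":-0.0025, "sz":0.005}]'
for i in 1 2 3; do python3 drive.py '[{}, {}, {}, {}, {}, {}, {}, {}, {}, {}, {}, {}]'|head -2; done; python3 go.py .6405 .1035 .22
```

```text
time_s: 2.48
tcp_pos: [0.4461, -0.2146, 0.0484]
eef_rot: [-180.0, 0.0, -100.5]
contact_force: [-0.6, -0.1, 0.4]
gripper_width: 0.0005
gripper_force: 0.0
time_s: 3.48
tcp_pos: [0.4461, -0.2146, 0.0484]
time_s: 4.48
tcp_pos: [0.4461, -0.2146, 0.0484]
time_s: 5.48
tcp_pos: [0.4461, -0.2146, 0.0484]
shift [-0.3483 -0.133  -0.1716] rot [ 0.   -0.   -0.04] 5.4833 [ 0.44605102 -0.21459499  0.0483636 ] 0.0004884877495608993 [ -2.9  16.8 -35.6   0.  -37.6  -7.6] [ 0.2 -0.2  0.2]
```

Converted, -0.172 m is -0.43, -0.16 m is -0.4.

```bash
python3 drive.py '[{"sz":-0.05}, {"sz":-0.1125}, {"sz":-0.1875}, {"sz":-0.2625}, {"sz":-0.3375}, {"sz":-0.4}, {"sz":-0.43}]'
python3 drive.py '[{"sx":-0.0375, "sy":-0.015}, {"sx":-0.1125, "sy":-0.0425}, {"sx":-0.2, "sy":-0.0775}, {"sx":-0.2875, "sy":-0.11}, {"sx":-0.375, "sy":-0.1425}, {"sx":-0.4625, "sy":-0.1775}, {"sx":-0.55, "sy":-0.21}, {"sx":-0.6375, "sy":-0.2425}, {"sx":-0.725, "sy":-0.2775}, {"sx":-0.8, "sy":-0.305}, {"sx":-0.85, "sy":-0.325}, {"sx":-0.87, "sy":-0.3325}]'
python3 drive.py '[{}, {}, {}]'; python3 go.py .6405 .1035 .099
```

```text
time_s: 6.07
tcp_pos: [0.4473, -0.2149, 0.2241]
eef_rot: [-179.7, -0.0, -100.5]
contact_force: [0.4, 0.2, 0.0]
gripper_width: 0.0006
gripper_force: 0.0
time_s: 7.07
tcp_pos: [0.6416, 0.1059, 0.2194]
eef_rot: [180.0, -0.0, -100.4]
contact_force: [-0.2, 0.2, -1.0]
gripper_width: 0.0007
gripper_force: 0.0
time_s: 7.32
tcp_pos: [0.6399, 0.1024, 0.2203]
eef_rot: [180.0, -0.0, -100.6]
contact_force: [-0.3, 0.4, 0.6]
gripper_width: 0.0006
gripper_force: 0.0
shift [-0.0013 -0.0004  0.1213] rot [ 0.03 -0.02 -0.07] 7.3167 [0.63989609 0.10237271 0.22029984] 0.0005788049581950549 [ 26.3  19.   -5.   -0.  -66.1 -36.9] [-0.3  0.4  0.6]
```

Next I'll lower partway, check the alignment in the picture, and then finish the descent.

Converted, 0.106 m is 0.265, 0.1 m is 0.25.

```bash
python3 drive.py '[{"sx":-0.0025, "sz":0.0375}, {"sx":-0.0025, "sz":0.0875}, {"sx":-0.0025, "sz":0.1375}, {"sx":-0.0025, "sz":0.1875}, {"sx":-0.0025, "sz":0.225}, {"sx":-0.0025, "sz":0.25}, {"sx":-0.0025, "sz":0.265}, {"sx":-0.0025, "sz":0.265}, {"sx":-0.0025, "sz":0.265}]'; python3 go.py .6405 .1035 .099;python3 - <<'E'
from plant import r, imaging, sensors
import cv2
s=imaging.capture("side")["frame"][150:270,180:340,::-1];cv2.imwrite("pics/at2.png",cv2.resize(s,None,fx=5,fy=5,interpolation=cv2.INTER_CUBIC))
E
```

```text
time_s: 8.07
tcp_pos: [0.6409, 0.1039, 0.115]
eef_rot: [-180.0, 0.0, -100.6]
contact_force: [1.0, 0.4, 0.2]
gripper_width: 0.0002
gripper_force: 0.0
shift [0.0004 0.0004 0.016 ] rot [-0.04  0.01 -0.05] 8.0667 [0.64092582 0.1038675  0.11503775] 0.0001764330127709728 [ 26.4  24.1 -12.1   0.  -53.8 -37. ] [1.  0.4 0.2]
```

View pics/at2.png

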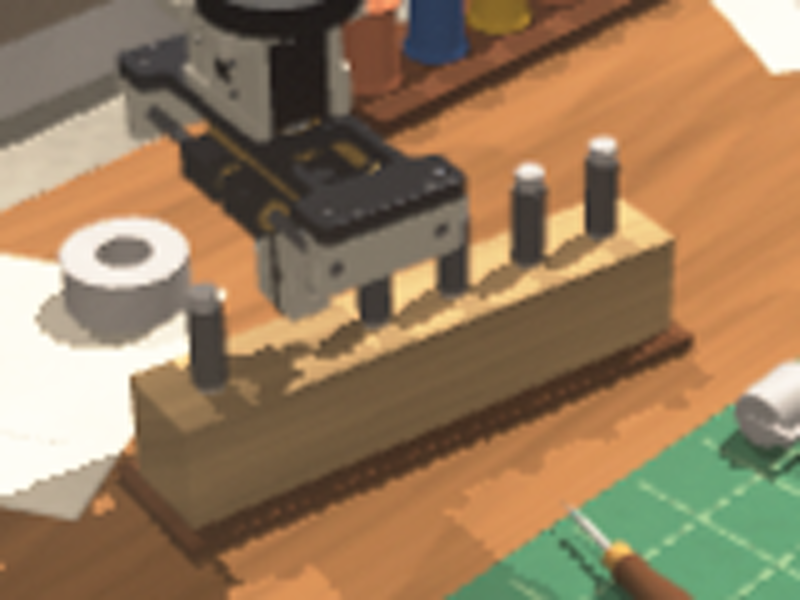

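The fingertips, at about crop (297,315), are straight above the hole at (296,349). The gripper body is clear of the neighbouring punches, by a predicted 20 mm once fully down. I'll lower 15 mm and hold.

Converted, 0.016 m is 0.04, 0.015 m is 0.0375.

```bash
python3 drive.py '[{"sz":0.01}, {"sz":0.02}, {"sz":0.03}, {"sz":0.0375}, {"sz":0.04}, {"sz":0.04}, {"sz":0.04}, {"sz":0.04}]'
for i in 1 2 3; do python3 drive.py '[{}, {}, {}, {}, {}, {}, {}, {}, {}, {}, {}, {}]'|head -4; done; python3 -c "
from plant import r, imaging, sensors
print(r.close_job())"
```

```text
time_s: 8.78
tcp_pos: [0.6408, 0.1042, 0.0985]
eef_rot: [-180.0, 0.0, -100.5]
contact_force: [-0.4, 0.9, -0.1]
gripper_width: 0.0005
gripper_force: 0.0
time_s: 9.78
tcp_pos: [0.6407, 0.1042, 0.0984]
eef_rot: [180.0, -0.0, -100.5]
contact_force: [-0.1, 1.2, -0.0]
time_s: 10.78
tcp_pos: [0.6407, 0.1042, 0.0984]
eef_rot: [-180.0, -0.0, -100.5]
contact_force: [0.2, -0.3, 0.4]
time_s: 11.78
tcp_pos: [0.6407, 0.1042, 0.0984]
eef_rot: [-180.0, 0.0, -100.5]
contact_force: [0.5, 0.1, 0.1]
the job is handed in; nothing more can be done
None
```

The arm pointed about 10 mm above the loose punch for 3 s, then about 9 mm above the empty hole for 3 s; I handed the job in at 11.8 s, still pointing at the hole, with no sign of contact in the force readings.

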